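# Tip the turned blank out of the spring-return cup

## Task

Of the two tipping cups on the bench, find the one that holds the turned blank and press the flat plate of its side lever down past the latch until the cup tips right over and the blank drops into the wooden tray under it; then let the lever up so that the cup springs back fully upright. Do not touch the blank with the gripper, and do not tip the other, empty cup.

Things in the scene. Friction and masses are not known exactly. Their poses are not given: they have to be found in the camera images.
- tipper: Fixed blue stand holding the filled cup. Origin on the bench under the axle, z up; dumps to its -x, lever on its -y side. Axle along y, 150 mm up, posts at y = +-66 mm, 165 mm high. Aluminium scoop 79 mm wide, floor 120 mm up, lip at x = -86 mm. Below it a plywood tray, x -205 to 45, y +-62 mm, walls 45 mm high. Yaw within 0.3 rad of 0; left or right of the twin stand.
- tipper_cup (a joint): Cup angle q (rad): 0 upright, 1.40 fully tipped. Spring return; a ball latch resists until 0.3. Lever rigid with the cup: a flat plate with a black pad, 6 mm thick, y -85 to -135 mm, 65 to 130 mm from the axle, along x = -r cos(0.7 - q), z = 150 + r sin(0.7 - q) mm. Press straight down at x -90, y -110 from z 230 to 100 mm, 5 to 12 N: q about 1.2 to 1.3. Let go: it swings back within 1 s.
- blank: Turned dark-wood barrel, 42 mm long, 30 mm in diameter, 30 to 65 g, lying across the filled cup, its y axis roughly along the axle. Origin at its centre. Rolls out once the cup is past about 0.5 rad.
- spare_cup (a joint): Angle (rad) of the empty cup on the other stand, of exactly the same build, 0.3 to 0.5 m to the side: 0 = upright. Its cup holds nothing. It must stay upright.

How it is judged:
On the way:
1. the cup is tipped past its latch and well over (beyond 1.0 rad) (value of joint tipper_cup above 1 rad), for 0.1 s.
At the end, for the whole second after the job is handed in: The blank lies at rest (below 0.05 m/s) inside the tray of its own stand (within the tray's outline, its centre below 45 mm), and both cups are upright (within 0.1 rad) (value of joint each of tipper_cup, spare_cup below 0.1 rad and x of blank in the frame of tipper between -0.205 and 0.045 m and y of blank in the frame of tipper between -0.062 and 0.062 m and height (world z) of blank below 0.045 m and linear speed of blank below 0.05 m/s); the robot touches nothing.
It fails at once if the gripper touches the blank (over 1 N) (contact force between the fingers and blank above 1 N).
It fails at once if the empty cup is tipped (beyond 0.3 rad) (value of joint spare_cup above 0.3 rad).
It also fails if it takes over 32 s, if anything falls off the work surface, if the arm or the gripper's body presses on something with over 40 N, if the wrist force passes 120 N, or if a joint passes its speed limit or range.

## Robot

A 6-joint arm with a two-finger parallel gripper is mounted at the origin on the work surface. World frame = base frame: x ahead of the robot, y to its left, z up, the work surface at z = 0. Lengths are in m, angles in rad, forces in N, time in s.
With the tool pointing down it reaches from about 0.35 to 0.925 m from the base axis. Payload 6.4 kg.
Tool frame: the origin (TCP) lies on the centre line of the jaws, within the pads' length; the fingertips stand 22 mm ahead of it and the grasp point (between the pads) lies 3 mm ahead of it (ctrl.tcp_to_tips is the distance from the TCP to the fingertips, in m); x points along the fingers, y is the direction in which the jaws open and shut, and the axes are right-handed (so a half turn about x gives the same grasp; the last joint's range is limited). The gripper opens to 94 mm and grips with 3 to 60 N. Pads are 16 mm wide; open, the fingers measure 119 mm over their backs; the gripper's body (75 mm by 177 mm) begins 78 mm behind the grasp point.
Start: joints at [0.937, 0.245, 1.558, -0, 1.339, -0.174], TCP at [0.288, 0.583, 0.227] pointing down, gripper open.
Joint ranges: [-3.13, 3.13], [-1.02, 2.26], [0.13, 2.54], [-0.95, 4.09], [0.21, 2.88], [-2.74, 2.74]. Speed limits (rad/s): [2.57, 2.57, 3.14, 3.14, 3.14, 3.14].

## Interface

Orientations are given as a rotation vector (axis times angle).
In Python, from plant import ctrl, imaging, order gives the robot as it stands.
- The arm moves only by the tool play_rows, never from a script. Its argument "targets" is a list of rows, each an object with "dp": the shift along the tool's x, y, z each as a share of 25 mm, from -1 to 1, a list of three; "rot": the turn, a rotation vector about the tool's x, y, z each as a share of 0.15 rad, from -1 to 1, a list of three. A call has 1 to 12 rows; each row shifts and turns the commanded pose from where the row before left it, along the tool's axes as they then stand; what a row does not reach is not made up. A row lasts 1/8 s, in which the tool goes at most 62.5 mm and 10.7 degrees, less where a joint would pass 70% of its speed; a pose out of reach is approached as far as the arm can. A call with a number of a shift or a turn outside -1 to 1 is refused whole. A call with a gripper value outside its range is refused whole. "jaw" is the finger opening in mm, from 0 to 94, set as the call begins (left out, the last holds). The fingers move at their own pace and stop on an object; "squeeze" is the grip in N (left out, the last holds). Time passes only in rows, so rows that do not move let the fingers close. It gives the time, the measured TCP pose, the force and the opening at its end, in the units of the state.
- ctrl.get_obs(): the state, without advancing time (a new reading comes with each control period).
- imaging.grab_frame(name): name is "scene" or "side" or "wrist"; returns the picture (480x640x3 uint8, blue, green, red); there is no depth.
- imaging.camera_params(name): a dict with "camera_matrix" (3x3 intrinsics, pixels), "position" and "rotation" of the camera in the world. Camera axes: x right, y up, looking along -z (the intrinsics and any distortion apply to the point x, -y, -z); pixel columns grow to the right and rows downward; lengths in m; the calibration is good to about 2 mm. A picture is of the moment at which its call begins: read the wrist's pose just before it. camera_params takes no time and is no camera call; for the wrist camera it gives the pose at the moment of the call.
- order.job_done(): hands the job in, once; it reports no verdict.
The state is a dict: "clock": time; "joints": joint angles; "qd": joint speeds; "tau": joint torques, N m; "position": TCP position; "tool_rot": TCP orientation; "contact_force": force on the tool from outside, world axes, zero at the start; "torque": the same for the moment, N m; "grip_width": finger opening in m.
Only numpy, scipy, OpenCV 4.12 (cv2) and the standard library are available. Lean on these libraries where they do the work, as an engineer would, in place of code of your own. Each camera call takes 0.05 s, during which the arm holds its last target.

## Working session

There is one attempt and no reset: what is moved stays moved. The work goes in short steps, Python scripts to look and compute and a tool call to move; the robot and the scene stay as the last step left them, time stands still between calls to the robot, and variables do not carry over. Pictures are saved under pics/ and viewed, and the job is handed in when it is done.

Besides the shell and the picture viewer there is one more tool, called after ">>>" by a JSON object that holds its "method" and its "body", one argument or row to a line. play_rows: Moves the arm, as the interface text tells. Its arguments: {"type":"object","properties":{"targets":{"type":"array","items":{"type":"object","properties":{"dp":{"type":"array","items":{"type":"number"}},"rot":{"type":"array","items":{"type":"number"}}}}},"jaw":{"type":"number"},"squeeze":{"type":"number"}},"required":["targets"]}

```bash
mkdir -p pics; ls
python3 - <<'E'
from plant import ctrl, imaging, order
import cv2
o=ctrl.get_obs();print(o)
for n in ("scene","side"):
    p=imaging.camera_params(n);print(n,p)
    cv2.imwrite(f"pics/{n}0.png",imaging.grab_frame(n))
E
```

```text
pics
{'clock': 0.0, 'joints': array([ 9.36915114e-01,  2.45798307e-01,  1.55902381e+00, -4.76307836e-05,
        1.33869017e+00, -1.74104513e-01]), 'qd': array([-5.83098505e-04,  6.26145876e-05, -1.29248312e-03, -3.42392255e-04,
       -1.67303446e-03,  7.73466588e-04]), 'tau': array([ 9.95885034e-05, -4.15836418e+01, -3.14600658e+01,  6.84528169e-02,
        3.33184667e-02, -1.52813022e-04]), 'position': array([0.28810293, 0.58202991, 0.22635015]), 'tool_rot': array([ 0.35914683,  1.54127803, -0.36196865]), 'contact_force': array([-0.23105407, -0.40643021,  0.42766217]), 'torque': array([ 0.00134195, -0.01274748, -0.00240123]), 'grip_width': 0.09432384108634827}
scene {'camera_matrix': array([[500.17693592,   0.        , 318.97802027],
       [  0.        , 500.17693592, 230.83995127],
       [  0.        ,   0.        ,   1.        ]]), 'position': array([ 0.98791286, -0.2051527 ,  0.75701122]), 'rotation': array([0.52165864, 0.34040004, 1.09021987])}
side {'camera_matrix': array([[434.46957865,   0.        , 323.60032657],
       [  0.        , 434.46957865, 243.7631928 ],
       [  0.        ,   0.        ,   1.        ]]), 'position': array([0.51434168, 0.57471408, 0.55538025]), 'rotation': array([ 0.06092381, -1.34426843, -2.71674487])}
```

View pics/scene0.png

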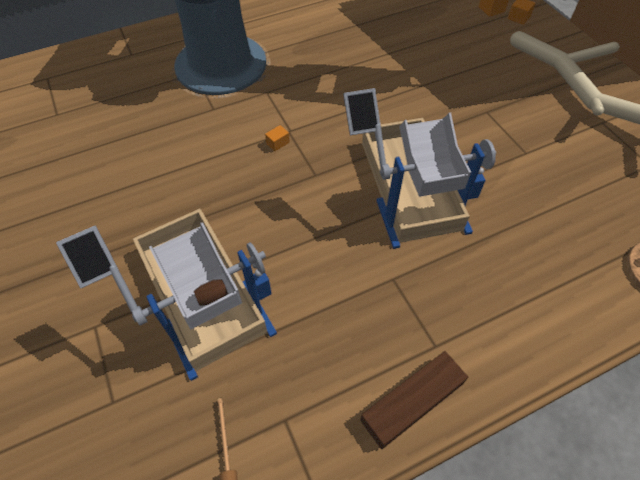

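View pics/side0.png

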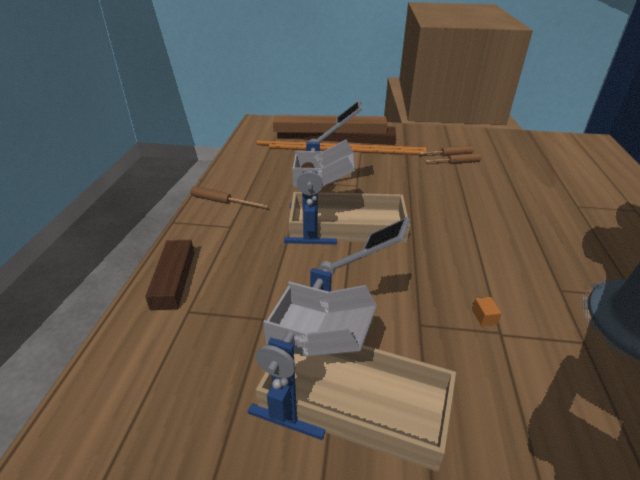

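The filled cup is the left one in the scene view: the blank is at about (211,291), its lever pad at about (88,256), and its tray runs from (135,238) to (270,325). The empty cup is at about (435,155). Next I'll fit the stand pose.

```bash
cat > h.py <<'E'
from plant import ctrl, imaging, order
import numpy as np, cv2
from scipy.spatial.transform import Rotation as R
from scipy.optimize import least_squares
def proj(P,n):
    c=imaging.camera_params(n);M=R.from_rotvec(c['rotation']).as_matrix()
    p=(np.atleast_2d(P)-c['position'])@M
    p=p*[1,-1,-1];u=p@c['camera_matrix'].T
    return u[:,:2]/u[:,2:]
def plate(q):
    out=[]
    for r,y in((130,-135),(130,-85),(65,-85),(65,-135)):
        out.append([-r*np.cos(.7-q),y,150+r*np.sin(.7-q)])
    return np.array(out)/1000.
def tow(L,s):
    c,n=np.cos(s[2]),np.sin(s[2]);L=np.atleast_2d(L)
    return L@np.array([[c,-n,0],[n,c,0],[0,0,1]]).T+[s[0],s[1],0]
E
python3 - <<'E'
from h import *
L=np.vstack([plate(0),[[-.205,-.062,.045],[-.205,.062,.045]]])
px=np.array([[58,242],[98,227],[118,270],[76,286],[135,238],[200,211]],float)
r=least_squares(lambda s:(proj(tow(L,s),"scene")-px).ravel(),[.6,-.2,0])
print(r.x,r.fun.reshape(-1,2).round(1))
s=r.x
np.save("s.npy",s)
img=cv2.imread("pics/scene0.png")
T=np.array([[-.205,-.062,.045],[-.205,.062,.045],[.045,.062,.045],[.045,-.062,.045]])
for A in(plate(0),T):cv2.polylines(img,[proj(tow(A,s),"scene").astype(int)],True,(0,255,0),1)
cv2.imwrite("pics/ov.png",img)
img=cv2.imread("pics/side0.png")
for A in(plate(0),T):cv2.polylines(img,[proj(tow(A,s),"side").astype(int)],True,(0,255,0),1)
cv2.imwrite("pics/ov2.png",img)
print(tow([[-.09,-.11,.23],[-.09,-.11,.1]],s), R.from_rotvec(ctrl.get_obs()['tool_rot']).as_matrix().round(3))
E
python3 -c "
import cv2,numpy as np
a=cv2.imread('pics/ov.png')[180:400,30:300];b=cv2.imread('pics/ov2.png')[90:260,250:430]
cv2.imwrite('pics/ovc.png',np.hstack([cv2.resize(a,(430,350)),cv2.resize(b,(370,350))]))"
```

```text
[ 0.63083662 -0.22064056  0.06257387] [[-2.2 -0.6]
 [-2.5 -1.8]
 [-0.1  1.1]
 [ 3.3  1.9]
 [-0.5  0.1]
 [ 2.6 -1.7]]
[[ 0.5478914  -0.33605325  0.23      ]
 [ 0.5478914  -0.33605325  0.1       ]] [[-0.001  0.444  0.896]
 [-0.001  0.896 -0.444]
 [-1.    -0.002 -0.   ]]
```

View pics/ovc.png

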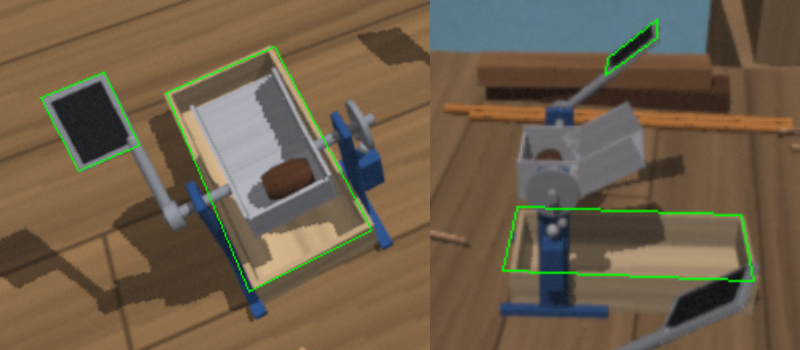

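The fitted stand pose overlays cleanly in both cameras: about (0.631, -0.221), yaw 0.063. The press point is (0.548, -0.336). I'll lift, turn the jaws along the stand's x, and close them.

>>> {"method": "play_rows", "body": {
  "targets": [
    {"dp":[-0.8,0,0],"rot":[1,0,0]},
    {"dp":[-0.8,0,0],"rot":[1,0,0]},
    {"dp":[-0.8,0,0],"rot":[1,0,0]},
    {"dp":[-0.8,0,0],"rot":[1,0,0]},
    {"dp":[-0.8,0,0],"rot":[1,0,0]},
    {"dp":[-0.8,0,0],"rot":[1,0,0]},
    {"dp":[-0.8,0,0],"rot":[1,0,0]}
  ],
  "jaw": 0
}}

```text
clock: 0.98
position: [0.2883, 0.5823, 0.3674]
tool_rot: [1.167, 1.235, -1.169]
contact_force: [-1.3, 0.9, -0.2]
grip_width: 0.0271
```

```bash
cat > g.py <<'E'
from h import *
o=ctrl.get_obs();M=R.from_rotvec(o['tool_rot']).as_matrix();s=np.load('s.npy')
t=tow([[-.09,-.11,.252]],s)[0]
print(o['clock'],o['position'],M.round(3).tolist(),o['grip_width'],o['contact_force'],o['joints'].round(2))
print("units",(M.T@(t-o['position'])/.025).round(2))
E
python3 g.py
```

```text
0.975 [0.2882943  0.58229401 0.36741224] [[-0.001, 0.998, 0.056], [-0.001, 0.056, -0.998], [-1.0, -0.001, 0.001]] 0.0271124161910347 [-1.29468462  0.86732444 -0.23665856] [0.94 0.17 1.39 0.   1.58 0.88]
units [ 4.64  8.31 37.25]
```

>>> {"method": "play_rows", "body": {
  "targets": [
    {"dp":[0,0.2,1]},
    {"dp":[0,0.2,1]},
    {"dp":[0,0.2,1]},
    {"dp":[0,0.2,1]},
    {"dp":[0,0.2,1]},
    {"dp":[0,0.2,1]},
    {"dp":[0,0.2,1]},
    {"dp":[0,0.2,1]},
    {"dp":[0,0.2,1]},
    {"dp":[0,0.2,1]},
    {"dp":[0,0.2,1]},
    {"dp":[0,0.2,1]}
  ]
}}

```text
schema error: expected keys dp, rot
```

>>> {"method": "play_rows", "body": {
  "targets": [
    {"dp":[0,0.2,1]},
    {"dp":[0,0.2,1]},
    {"dp":[0,0.2,1]},
    {"dp":[0,0.2,1]},
    {"dp":[0,0.2,1]},
    {"dp":[0,0.2,1]},
    {"dp":[0,0.2,1]},
    {"dp":[0,0.2,1]},
    {"dp":[0,0.2,1]},
    {"dp":[0,0.2,1]},
    {"dp":[0,0.2,1]},
    {"dp":[0,0.2,1]}
  ]
}}

```text
schema error: expected keys dp, rot
```

>>> {"method": "play_rows", "body": {
  "targets": [
    {"dp":[0,0.3,1]},
    {"dp":[0,0.3,1]},
    {"dp":[0,0.3,1]},
    {"dp":[0,0.3,1]},
    {"dp":[0,0.3,1]},
    {"dp":[0,0.3,1]},
    {"dp":[0,0.3,1]},
    {"dp":[0,0.3,1]},
    {"dp":[0,0.3,1]},
    {"dp":[0,0.3,1]},
    {"dp":[0,0.3,1]},
    {"dp":[0,0.3,1]}
  ]
}}

```text
schema error: expected keys dp, rot
```

```bash
python3 g.py
```

```text
0.975 [0.2882943  0.58229401 0.36741224] [[-0.001, 0.998, 0.056], [-0.001, 0.056, -0.998], [-1.0, -0.001, 0.001]] 0.0271124161910347 [-1.29468462  0.86732444 -0.23665856] [0.94 0.17 1.39 0.   1.58 0.88]
units [ 4.64  8.31 37.25]
```

>>> {"method": "play_rows", "body": {
  "targets": [
    {"dp":[0,0.2,1],"rot":[0,0,0]},
    {"dp":[0,0.2,1],"rot":[0,0,0]},
    {"dp":[0,0.2,1],"rot":[0,0,0]},
    {"dp":[0,0.2,1],"rot":[0,0,0]},
    {"dp":[0,0.2,1],"rot":[0,0,0]},
    {"dp":[0,0.2,1],"rot":[0,0,0]},
    {"dp":[0,0.2,1],"rot":[0,0,0]},
    {"dp":[0,0.2,1],"rot":[0,0,0]},
    {"dp":[0,0.2,1],"rot":[0,0,0]},
    {"dp":[0,0.2,1],"rot":[0,0,0]},
    {"dp":[0,0.2,1],"rot":[0,0,0]},
    {"dp":[0,0.2,1],"rot":[0,0,0]}
  ]
}}

```text
clock: 2.48
position: [0.3666, 0.2858, 0.367]
tool_rot: [1.164, 1.238, -1.165]
contact_force: [0.1, -0.2, 0.2]
grip_width: 0.0004
```

>>> {"method": "play_rows", "body": {
  "targets": [
    {"dp":[0,0.2,1],"rot":[0,0,0]},
    {"dp":[0,0.2,1],"rot":[0,0,0]},
    {"dp":[0,0.2,1],"rot":[0,0,0]},
    {"dp":[0,0.2,1],"rot":[0,0,0]},
    {"dp":[0,0.2,1],"rot":[0,0,0]},
    {"dp":[0,0.2,1],"rot":[0,0,0]},
    {"dp":[0,0.2,1],"rot":[0,0,0]},
    {"dp":[0,0.2,1],"rot":[0,0,0]},
    {"dp":[0,0.2,1],"rot":[0,0,0]},
    {"dp":[0,0.2,1],"rot":[0,0,0]},
    {"dp":[0,0.2,1],"rot":[0,0,0]},
    {"dp":[0,0.2,1],"rot":[0,0,0]}
  ]
}}

```text
clock: 3.98
position: [0.4447, -0.0098, 0.367]
tool_rot: [1.164, 1.238, -1.164]
contact_force: [-0.1, 0.0, -0.0]
grip_width: 0.0007
```

>>> {"method": "play_rows", "body": {
  "targets": [
    {"dp":[0,0.3,1],"rot":[0,0,0]},
    {"dp":[0,0.3,1],"rot":[0,0,0]},
    {"dp":[0,0.3,1],"rot":[0,0,0]},
    {"dp":[0,0.3,1],"rot":[0,0,0]},
    {"dp":[0,0.3,1],"rot":[0,0,0]},
    {"dp":[0,0.3,1],"rot":[0,0,0]},
    {"dp":[0,0.3,1],"rot":[0,0,0]},
    {"dp":[0,0.3,1],"rot":[0,0,0]},
    {"dp":[0,0.3,1],"rot":[0,0,0]},
    {"dp":[0,0.3,1],"rot":[0,0,0]},
    {"dp":[0,0.3,1],"rot":[0,0,0]},
    {"dp":[0,0.3,1],"rot":[0,0,0]}
  ]
}}

```text
clock: 5.48
position: [0.5532, -0.3042, 0.367]
tool_rot: [1.164, 1.238, -1.164]
contact_force: [-0.2, 0.4, 0.3]
grip_width: 0.0001
```

```bash
python3 g.py
```

```text
5.475 [ 0.55316968 -0.30421395  0.36695352] [[-0.0, 0.998, 0.061], [0.0, 0.061, -0.998], [-1.0, -0.0, -0.0]] 0.00011230911488225432 [-0.15129499  0.392379    0.29115499] [-0.68  0.13  1.44  0.    1.57 -0.74]
units [ 4.6  -0.29  1.26]
```

>>> {"method": "play_rows", "body": {
  "targets": [
    {"dp":[0,-0.3,0.65],"rot":[0,0,0]},
    {"dp":[0,0,0.65],"rot":[0,0,0]},
    {"dp":[1,0,0],"rot":[0,0,0]},
    {"dp":[1,0,0],"rot":[0,0,0]},
    {"dp":[1,0,0],"rot":[0,0,0]},
    {"dp":[0.6,0,0],"rot":[0,0,0]},
    {"dp":[0,0,0],"rot":[0,0,0]}
  ]
}}

```text
clock: 6.35
position: [0.5469, -0.3357, 0.2764]
tool_rot: [1.164, 1.24, -1.165]
contact_force: [0.5, 0.1, 0.7]
grip_width: 0.0005
```

```bash
python3 g.py
python3 - <<'E'
from h import *
a=imaging.grab_frame("scene")[100:400,0:320];b=imaging.grab_frame("side")[60:260,220:440]
cv2.imwrite("pics/a1.png",np.hstack([cv2.resize(a,(400,375)),cv2.resize(b,(400,375))]))
E
```

```text
6.35 [ 0.54694024 -0.33565265  0.27638964] [[-0.002, 0.998, 0.061], [0.001, 0.061, -0.998], [-1.0, -0.002, -0.001]] 0.0005047338699707897 [0.50200487 0.08490901 0.69604076] [-0.73  0.19  1.53 -0.    1.42 -0.79]
units [0.98 0.04 0.02]
```

View pics/a1.png

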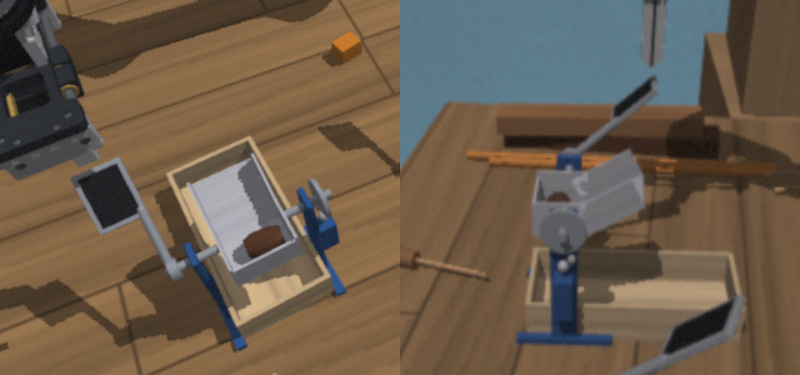

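Run:
```python
from h import *
p=ctrl.get_obs()['position']-[0,0,.022]
for n,o,sc in(("scene",(0,100),1.25),("side",(220,60),400/220)):
    u=proj(p,n)[0];print(n,u,(u-o)*sc)
```

```text
scene [ 69.8099533  228.42046255] [ 87.26244163 160.52557818]
side [356.63320015  93.00215044] [248.42400027  60.00390989]
```

Projected tips match both views: they sit about 25 mm above the plate's outer end. Pressing down now.

>>> {"method": "play_rows", "body": {
  "targets": [
    {"dp":[0.6,0,0],"rot":[0,0,0]},
    {"dp":[0.6,0,0],"rot":[0,0,0]},
    {"dp":[0.6,0,0],"rot":[0,0,0]},
    {"dp":[0.6,0,0],"rot":[0,0,0]}
  ]
}}

```text
clock: 6.95
position: [0.5477, -0.3364, 0.2176]
tool_rot: [1.163, 1.236, -1.164]
contact_force: [-1.2, 0.2, 6.6]
grip_width: 0.0006
```

>>> {"method": "play_rows", "body": {
  "targets": [
    {"dp":[0.6,0,0],"rot":[0,0,0]},
    {"dp":[0.6,0,0],"rot":[0,0,0]},
    {"dp":[0.6,0,0],"rot":[0,0,0]},
    {"dp":[0.6,0,0],"rot":[0,0,0]},
    {"dp":[0.6,0,0],"rot":[0,0,0]},
    {"dp":[0.6,0,0],"rot":[0,0,0]}
  ]
}}

```text
clock: 7.7
position: [0.5489, -0.3367, 0.1286]
tool_rot: [1.164, 1.233, -1.163]
contact_force: [0.4, -0.2, 7.7]
grip_width: 0.0005
```

>>> {"method": "play_rows", "body": {
  "targets": [
    {"dp":[0.2,0,0],"rot":[0,0,0]},
    {"dp":[0,0,0],"rot":[0,0,0]},
    {"dp":[0,0,0],"rot":[0,0,0]},
    {"dp":[0,0,0],"rot":[0,0,0]},
    {"dp":[0,0,0],"rot":[0,0,0]}
  ]
}}

```text
clock: 8.32
position: [0.5474, -0.3362, 0.1226]
tool_rot: [1.164, 1.237, -1.164]
contact_force: [-1.0, 0.2, 5.5]
grip_width: 0.0006
```

```bash
python3 g.py
python3 - <<'E'
from h import *
a=imaging.grab_frame("scene")[100:400,0:320];b=imaging.grab_frame("side")[60:260,220:440]
cv2.imwrite("pics/a2.png",np.hstack([cv2.resize(a,(400,375)),cv2.resize(b,(400,375))]))
E
```

```text
8.325 [ 0.5473611  -0.33619056  0.12257275] [[-0.0, 0.998, 0.061], [-0.001, 0.061, -0.998], [-1.0, -0.0, 0.001]] 0.0005730170057608602 [-0.98611045  0.21078591  5.47994051] [-0.73  0.34  1.65 -0.    1.16 -0.79]
units [-5.18  0.02 -0.  ]
```

View pics/a2.png

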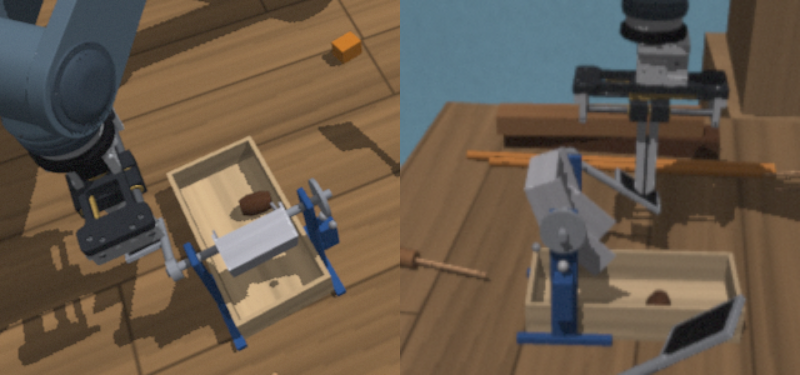

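The cup is tipped well over and the blank lies in the tray, at about (255,203) in the left crop. I'll raise the tool straight up and clear.

>>> {"method": "play_rows", "body": {
  "targets": [
    {"dp":[-0.6,0,0],"rot":[0,0,0]},
    {"dp":[-0.6,0,0],"rot":[0,0,0]},
    {"dp":[-0.6,0,0],"rot":[0,0,0]},
    {"dp":[-0.6,0,0],"rot":[0,0,0]},
    {"dp":[-0.6,0,0],"rot":[0,0,0]},
    {"dp":[-0.6,0,0],"rot":[0,0,0]},
    {"dp":[-0.7,0,0],"rot":[0,0,0]},
    {"dp":[-1,0,0],"rot":[0,0,0]},
    {"dp":[-1,0,0],"rot":[0,0,0]},
    {"dp":[-1,0,0],"rot":[0,0,0]},
    {"dp":[-1,0,0],"rot":[0,0,0]},
    {"dp":[-1,0,0],"rot":[0,0,0]}
  ]
}}

```text
clock: 9.93
position: [0.5468, -0.3357, 0.3556]
tool_rot: [1.164, 1.239, -1.165]
contact_force: [-0.3, 0.3, -0.4]
grip_width: 0.0007
```

>>> {"method": "play_rows", "body": {
  "targets": [
    {"dp":[0,0,0],"rot":[0,0,0]},
    {"dp":[0,0,0],"rot":[0,0,0]},
    {"dp":[0,0,0],"rot":[0,0,0]},
    {"dp":[0,0,0],"rot":[0,0,0]},
    {"dp":[0,0,0],"rot":[0,0,0]},
    {"dp":[0,0,0],"rot":[0,0,0]},
    {"dp":[0,0,0],"rot":[0,0,0]},
    {"dp":[0,0,0],"rot":[0,0,0]}
  ]
}}

```text
clock: 10.92
position: [0.5474, -0.3359, 0.355]
tool_rot: [1.164, 1.237, -1.164]
contact_force: [-0.2, -0.5, 0.5]
grip_width: 0.0004
```

```bash
python3 g.py
python3 - <<'E'
from h import *
s=np.load('s.npy');A=[]
for n in("scene","side"):
    im=imaging.grab_frame(n)
    cv2.polylines(im,[proj(tow(plate(0),s),n).astype(int)],True,(0,255,0),1);A.append(im)
a=A[0][60:400,0:520];b=A[1][60:260,220:440]
cv2.imwrite("pics/a3.png",np.hstack([cv2.resize(a,(480,314)),cv2.resize(b,(320,314))]))
E
```

```text
10.925 [ 0.54742641 -0.33591221  0.35497086] [[0.0, 0.998, 0.061], [-0.0, 0.061, -0.998], [-1.0, 0.0, 0.0]] 0.00036512713190866897 [-0.1645437  -0.46802517  0.53105503] [-0.73  0.15  1.43  0.    1.55 -0.79]
units [4.12 0.02 0.01]
```

View pics/a3.png

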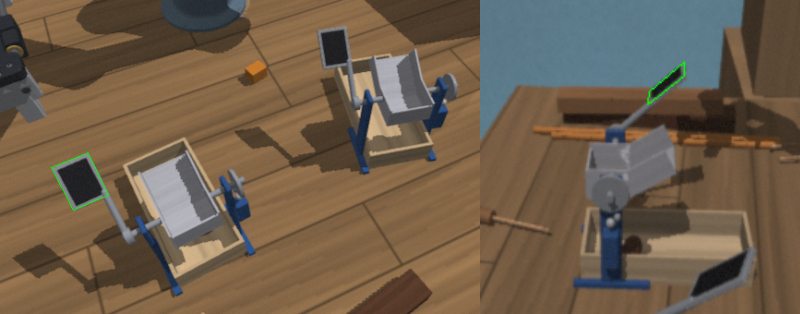

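The cup is upright (the plate sits on its q=0 outline) and the spare cup hasn't moved. The blank, at about (632,243) in the right crop, has rolled along the tray, so I'll check whether it has stopped.

>>> {"method": "play_rows", "body": {
  "targets": [
    {"dp":[0,0,0],"rot":[0,0,0]},
    {"dp":[0,0,0],"rot":[0,0,0]},
    {"dp":[0,0,0],"rot":[0,0,0]},
    {"dp":[0,0,0],"rot":[0,0,0]},
    {"dp":[0,0,0],"rot":[0,0,0]},
    {"dp":[0,0,0],"rot":[0,0,0]},
    {"dp":[0,0,0],"rot":[0,0,0]},
    {"dp":[0,0,0],"rot":[0,0,0]},
    {"dp":[0,0,0],"rot":[0,0,0]},
    {"dp":[0,0,0],"rot":[0,0,0]},
    {"dp":[0,0,0],"rot":[0,0,0]},
    {"dp":[0,0,0],"rot":[0,0,0]}
  ]
}}

```text
clock: 12.52
position: [0.5474, -0.3359, 0.3549]
tool_rot: [1.164, 1.237, -1.164]
contact_force: [-0.3, 0.5, 0.5]
grip_width: 0.0006
```

```bash
cat > t.py <<'E'
from h import *
import sys
b=imaging.grab_frame("side")[170:260,270:420]
cv2.imwrite(sys.argv[1],cv2.resize(b,(600,360)))
E
python3 t.py pics/b1.png
```

```text
(no output)
```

>>> {"method": "play_rows", "body": {
  "targets": [
    {"dp":[0,0,0],"rot":[0,0,0]},
    {"dp":[0,0,0],"rot":[0,0,0]},
    {"dp":[0,0,0],"rot":[0,0,0]},
    {"dp":[0,0,0],"rot":[0,0,0]},
    {"dp":[0,0,0],"rot":[0,0,0]},
    {"dp":[0,0,0],"rot":[0,0,0]},
    {"dp":[0,0,0],"rot":[0,0,0]},
    {"dp":[0,0,0],"rot":[0,0,0]}
  ]
}}

```text
clock: 13.58
position: [0.5474, -0.3359, 0.355]
tool_rot: [1.164, 1.237, -1.164]
contact_force: [0.8, -0.6, -0.4]
grip_width: 0.0004
```

```bash
python3 t.py pics/b2.png; python3 -c "
import cv2,numpy as np
a=cv2.imread('pics/b1.png');b=cv2.imread('pics/b2.png');print(cv2.absdiff(a,b).max())
cv2.imwrite('pics/b12.png',cv2.resize(np.vstack([a,b]),(500,600)))"
```

```text
33
```

View pics/b12.png

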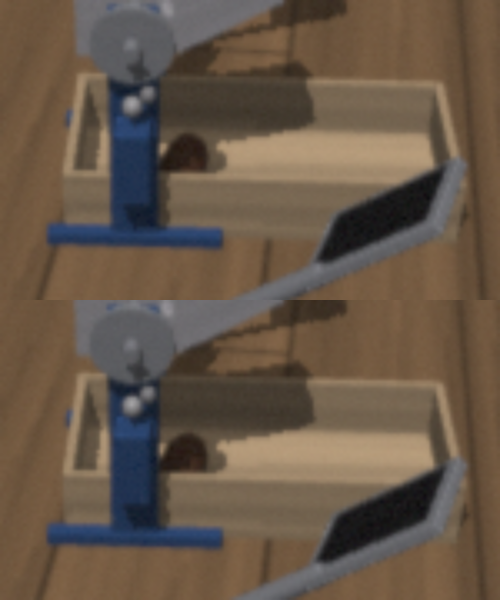

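The blank sits at about (185,155) in the top frame and has barely moved a second later, well under 0.05 m/s. I'll hand the job in.

```bash
python3 -c "
from plant import order;print(order.job_done())"
```

```text
the job is handed in; nothing more can be done
None
```

I pressed the lever of the filled cup (the stand on the robot's right, at about x 0.631, y -0.221, yaw 0.063). The cup tipped over, the blank dropped into its tray, and I let the lever up before handing in. No verdict was reported.

- **Tip:** the fingertips went down to z of about 0.10 m, pressing with 5 to 8 N. The pictures show the cup well over; I estimated its angle at about 1.2 rad rather than measuring it.
- **Cups:** afterwards the filled cup's lever plate sat on its upright outline in both cameras. The empty cup looked unmoved.
- **Blank:** it lies inside the tray. Two pictures about 1 s apart showed at most a very slight residual roll, by eye far below 0.05 m/s.
- **Robot:** it was clear of everything and touching nothing at about 13.6 s. The fingers never came near the blank.

One thing went wrong on the way: three move calls were refused because I left out the "rot" entries. They cost no time or motion, and I resent them.

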